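# Centre-punch the footswitch hole of a pedal enclosure

## Robot

A 6-joint arm with a two-finger parallel gripper is mounted at the origin on the work surface. World frame = base frame: x ahead of the robot, y to its left, z up, the work surface at z = 0. Lengths are in m, angles in degrees, forces in N, time in s.
With the tool pointing down it reaches from about 0.3 to 0.75 m from the base axis. Payload 8.5 kg.
Tool frame: the origin (TCP) lies on the centre line of the jaws, within the pads' length; the fingertips stand 14 mm ahead of it and the grasp point (between the pads) lies 5 mm behind it; z points along the fingers, x is the direction in which the jaws open and shut, and the axes are right-handed (so a half turn about z gives the same grasp; the last joint's range is limited). The gripper opens to 85 mm and grips with 20 to 120 N. Pads are 22 mm wide; open, the fingers measure 114 mm over their backs; the gripper's body (76 mm by 85 mm) begins 54 mm behind the grasp point. The pads swing forward as they close: fully open they stand 13 mm farther back than shut.
Start: joints at [62.034, 21.807, 74.336, -0, 83.858, -12.336], TCP at [0.148, 0.53, 0.245] pointing down, gripper open.
Joint ranges: [-178.18, 178.18], [-50.72, 133.34], [12.68, 142.11], [-81.47, 261.47], [9.98, 163.14], [-165.26, 165.26]. Speed limits (degrees/s): [136.94, 136.94, 180, 180, 180, 180].

## Interface

Orientations are given as a 3x3 rotation matrix whose columns are the frame's x, y, z axes.
In Python, from rig import * gives the robot as it stands.
- The arm moves only by the shell command python3 -m crank 'ROWS' [FORCE]. ROWS is JSON, one flat list of numbers, 7 for each row, row after row: the turn, a rotation vector about the world's x, y, z in rad, then the shift along the world's x, y, z in m, then the opening in per cent of the stroke, from 0 (shut) to 100 (fully open). A call has 1 to 20 rows; each row shifts and turns the commanded pose from where the row before left it; what a row does not reach is not made up. A row lasts 1/10 s, in which the tool goes at most 50 mm and 8.59 degrees, less where a joint would pass 70% of its speed; a pose out of reach is approached as far as the arm can. A call is refused whole if a number of a shift passes 0.05 or a number of a turn 0.15, either way. A call with a gripper value outside its range is refused whole. The fingers move at their own pace and stop on an object; FORCE is the grip in N (left out, the last holds). Time passes only in rows, so rows that do not move let the fingers close. It gives the time, the measured TCP pose, the force and the opening at its end, in the units of the state.
- observe(): the state, without advancing time (a new reading comes with each control period).
- get_image(name): name is "scene" or "top"; returns a dict with "frame" (384x512x3 uint8, red, green, blue), "fov_y" (degrees; the focal length in pixels is half the picture's height over the tangent of half this angle, whatever the lens; pixels are square), "cx", "cy" (the principal point, pixels), "world_to_cam" (4x4, takes a point from world to camera coordinates). Camera axes: x right, y up, looking along -z (the intrinsics and any distortion apply to the point x, -y, -z); pixel columns grow to the right and rows downward; lengths in m; the calibration is good to about 2 mm. A picture is of the moment at which its call begins. There is no depth.
- close_job(): hands the job in, once; it reports no verdict.
The state is a dict: "time_s": time; "q": joint angles; "qvel": joint speeds; "joint_efforts": joint torques, N m; "position": TCP position; "tool_rot": TCP orientation; "ft_force": force on the tool from outside, world axes, zero at the start; "wrist_torque": the same for the moment, N m; "grip_width": finger opening in m.
Only numpy, scipy, OpenCV 4.12 (cv2) and the standard library are available. Lean on these libraries where they do the work, as an engineer would, in place of code of your own. Each camera call takes 0.05 s, during which the arm holds its last target. There are 200 camera calls.

## Task

Take the spring-loaded centre punch out of the bench stand, set its point on the pen cross on the bare enclosure and, holding it upright, push straight down until you feel it snap - do not ram it hard against its stop, and do not punch the face anywhere but at the cross. Then put the punch back, point down, in the pocket of the stand that it came from and let go, without shoving the enclosure or disturbing the other things on the bench.

Things in the scene. Friction and masses are not known exactly. Their poses are not given: they have to be found in the camera images.
- punch: Automatic (spring-loaded) centre punch, bare steel, about 0.2 kg: a straight round body 15 mm in diameter and 90 mm long (the top 21 mm a dark cap, 15.6 mm), below it a thinner nose, then a point. It stands in a pocket of the stand, leaning 25 degrees towards the stand's -x side. Origin: on the axis at the body's lower end (the shoulder above the nose); z runs up the body to the cap.
- punch_grip (a point): Point on the punch's axis 64 mm above its origin, a good place to grip (26 mm of body above it). In the stand the lowest 34 mm of the body are inside the pocket. Pushing the body down drives the nose into it against a spring: 5 N at first, some 8 N after 5.5 mm, then steeply up to 12 to 16 N at about 6.5 mm; there the hidden catch lets go and the force collapses at once.
- punch_nose_end (a point): Lower end of the punch's 9 mm nose, on the axis, 22 mm below the body's origin while the nose is out. After the snap the nose is 8 to 9 mm in (over 7.8 counts); at 9 mm it meets a solid stop. It springs back when unloaded. The 4.4 mm conical point, clamped in it, sticks out a further 9 to 20 mm: it has been reground and its length now is not known, so feel for the surface.
- stand: Heavy wooden tool stand, fixed to the bench, 184 mm wide (its y), 110 mm deep, about 100 mm high. Origin: centre of its underside. A thick bar tilted 25 degrees carries two pockets 84 mm apart along its y; both lean towards its -x side: the pocket axis points up along (-0.422, 0, 0.906) in its frame.
- pocket_left (a point): Centre of the floor of the pocket on the stand's +y side. Each pocket is 19 mm square and 34 mm deep along its axis; its floor has a 12 mm square opening, centred 2 mm to the -x side, through which the punch's nose and point hang down, while its shoulder rests on the floor. The 15 mm body lies against the -x wall, its axis also 2 mm to that side.
- pocket_right (a point): The same for the pocket on the stand's -y side. Which pocket holds the punch and which the nut driver varies.
- nut_driver: Bystander: nut driver with a fat black ribbed handle, 26 mm in diameter, and a steel socket shank, in the stand's other pocket; 98 mm long in all. Origin: on its axis at the shank's lower end; z up along it.
- enclosure: Bare cast aluminium pedal enclosure lying loose on the mat, 112 mm long (its x), 60 mm wide, 31 mm high, 0.24 kg. Origin: centre of its underside; z up. Two knob holes and a small lamp hole are already drilled towards its +x end; the cross is towards its -x end. Its yaw can be anything.
- cross (a point): The centre of the pen cross, two thin dark lines 36 mm long on a 46 mm square of masking tape, on the top face of the enclosure, on its centre line 29 mm from the middle: the place of the footswitch hole.
- pedal: Bystander: finished grey pedal, 112 x 60 x 31 mm, with two black knobs (to 44 mm) and a footswitch. Origin: centre of its underside.
- can: Bystander: drink can, 66 mm in diameter, 168 mm high, standing. Origin: centre of its underside.
- parts_tray: Bystander: small open plastic tray with knobs and switches, 160 x 110 x 35 mm. Origin: centre of its underside.
Mind the look-alikes: they are no part of the job. Leave any brown look-alike of the enclosure alone.

How it is judged:
By the outcome, as a careful person would: the job done as asked, in the order asked, and still so for the second after the job is handed in, with the robot touching nothing.
It also fails if it takes over 64 s, if anything falls off the work surface, if the arm or the gripper's body presses on something with over 40 N, if the wrist force passes 120 N, or if a joint passes its speed limit or range.

## Working session

There is one attempt and no reset: what is moved stays moved. The work goes in short steps, Python scripts to look and compute and a shell command to move; the robot and the scene stay as the last step left them, time stands still between calls to the robot, and variables do not carry over. Pictures are saved under pics/ and viewed, about 8 in all and at most 12, crops included, and the job is handed in when it is done.

```bash
mkdir -p pics; ls; python3 - <<'E'
from rig import *
import cv2,pickle
for n in("scene","top"):
    d=get_image(n); cv2.imwrite(f"pics/{n}0.png",d["frame"][:,:,::-1]); 
    pickle.dump(d,open(f"{n}0.pkl","wb"))
    print(n,{k:v for k,v in d.items() if k!="frame"})
print(observe())
E
```

```text
pics
scene {'fov_y': 54.5673872306421, 'cx': 258.21433395134676, 'cy': 193.22782283207022, 'world_to_cam': array([[ 0.1345762 ,  0.99085623,  0.00965295, -0.05264547],
       [-0.56621803,  0.06890084,  0.82137069,  0.20759127],
       [ 0.81319517, -0.11600262,  0.57031308, -1.60740551],
       [ 0.        ,  0.        ,  0.        ,  1.        ]])}
top {'fov_y': 43.972888268501464, 'cx': 261.2305770365136, 'cy': 195.94122607333082, 'world_to_cam': array([[ 0.00829163, -0.99979951, -0.01822622, -0.0083399 ],
       [ 0.99618802,  0.00667611,  0.08697619, -0.50622444],
       [-0.08683707, -0.01887792,  0.99604365, -1.6599034 ],
       [ 0.        ,  0.        ,  0.        ,  1.        ]])}
{'time_s': 0.1, 'q': array([ 6.20344940e+01,  2.18387041e+01,  7.43787815e+01,  4.34049916e-04,
        8.38592015e+01, -1.23343736e+01]), 'qvel': array([-0.08594285, -0.11068858, -0.07810798,  0.00468413, -0.08820751,
       -0.07182903]), 'joint_efforts': array([ 2.56154126e-03, -4.49225700e+01, -2.31657100e+01, -2.56361272e-04,
        3.70760390e-03, -2.34147780e-05]), 'position': array([0.14806489, 0.52944352, 0.24476835]), 'tool_rot': array([[ 2.69443498e-01,  9.63015991e-01, -6.34301696e-04],
       [ 9.63015314e-01, -2.69444085e-01, -1.17862051e-03],
       [-1.30593924e-03, -2.93270614e-04, -9.99999104e-01]]), 'ft_force': array([-0.13786483,  0.39318845,  0.69400805]), 'wrist_torque': array([-0.01225421, -0.00412678, -0.01730423]), 'grip_width': 0.08556586332943888}
```

View pics/scene0.png

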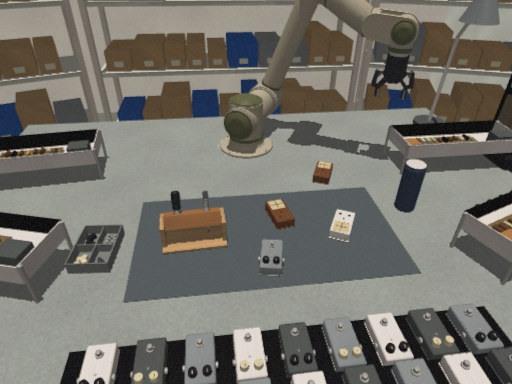

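View pics/top0.png

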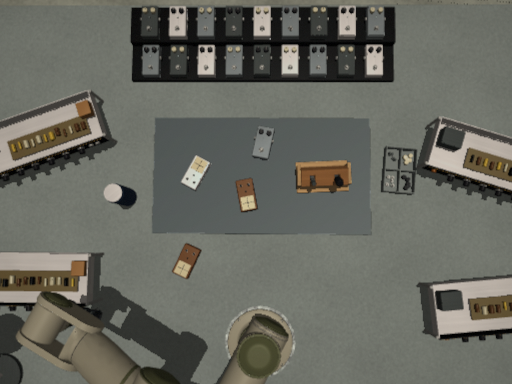

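```bash
cat > h.py <<'E'
import numpy as np,cv2,pickle
def f(d): return 192/np.tan(np.radians(d["fov_y"])/2)
def proj(d,P):
    P=np.atleast_2d(P); c=(d["world_to_cam"]@np.c_[P,np.ones(len(P))].T).T
    return np.c_[d["cx"]+f(d)*c[:,0]/-c[:,2], d["cy"]-f(d)*c[:,1]/-c[:,2]]
def ray(d,uv):
    W=d["world_to_cam"];R=W[:3,:3]; o=-R.T@W[:3,3]
    v=R.T@np.array([(uv[0]-d["cx"])/f(d),-(uv[1]-d["cy"])/f(d),-1]); return o,v/np.linalg.norm(v)
def onz(d,uv,z):
    o,v=ray(d,uv); return o+v*(z-o[2])/v[2]
def tri(da,ua,db,ub):
    o1,v1=ray(da,ua);o2,v2=ray(db,ub)
    s=np.linalg.lstsq(np.c_[v1,-v2],o2-o1,rcond=None)[0]
    a,b=o1+s[0]*v1,o2+s[1]*v2; return (a+b)/2,np.linalg.norm(a-b)
def crop(d,x,y,w,h,k): return cv2.resize(d["frame"][y:y+h,x:x+w],None,fx=k,fy=k,interpolation=cv2.INTER_CUBIC)[:,:,::-1]
E
python3 - <<'E'
from h import *
s,t=[pickle.load(open(n+"0.pkl","rb")) for n in("scene","top")]
a=np.hstack([crop(s,150,180,84,74,4.5),crop(t,286,140,84,74,4.5)])
b=np.hstack([crop(s,322,200,42,33,9),crop(t,175,146,42,33,9)])
im=np.vstack([a,b[:267]]);print(im.shape);cv2.imwrite("pics/c1.png",im)
# robot check: TCP projected
print(proj(s,[[.148,.5295,.245],[0,0,0]]),proj(t,[[.148,.5295,.245],[0,0,0]]))
E
```

```text
(600, 756, 3)
[[388.82869977  97.70114132]
 [246.02236419 145.15252855]] [[ 82.42298638 306.31995455]
 [258.84130466 340.96789529]]
```

View pics/c1.png

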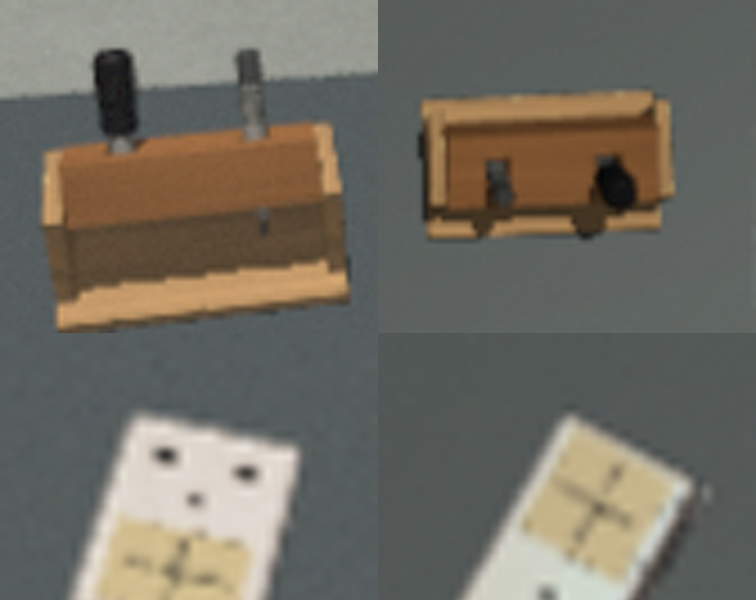

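```bash
cat > m1.py <<'E'
from h import *
np.set_printoptions(precision=4,suppress=True)
s,t=[pickle.load(open(n+"0.pkl","rb")) for n in("scene","top")]
def mask(d,x,y,w,h,lo,hi):
    hsv=cv2.cvtColor(d["frame"][y:y+h,x:x+w],cv2.COLOR_RGB2HSV)
    m=cv2.inRange(hsv,lo,hi); n,l,st,c=cv2.connectedComponentsWithStats(m); i=1+st[1:,4].argmax()
    return (l==i).astype(np.uint8),(x,y)
def box(m,off,holes=True):
    c=max(cv2.findContours(m,cv2.RETR_EXTERNAL,cv2.CHAIN_APPROX_NONE)[0],key=cv2.contourArea)
    r=cv2.minAreaRect(c); M=cv2.moments(cv2.drawContours(np.zeros_like(m),[c],-1,1,-1),True)
    return np.array([M["m10"]/M["m00"],M["m01"]/M["m00"]])+off,cv2.boxPoints(r)+off,r
for d,x,y,w,h in((s,322,200,42,45),(t,175,146,42,50)):
    m,o=mask(d,x,y,w,h,(12,50,100),(35,255,255)); c,b,r=box(m,o)
    print("tape",m.sum(),c,onz(d,c,.031))
    # dark cross pixels inside the tape: darkness-weighted lines
    hsv=cv2.cvtColor(d["frame"][y:y+h,x:x+w],cv2.COLOR_RGB2HSV)
    print(" tape box",r[1],r[2],[onz(d,q,.031)[:2] for q in b])
for d,x,y,w,h in((s,322,200,42,45),(t,175,146,42,50)):
    g=d["frame"][y:y+h,x:x+w].max(2); m=(g>120).astype(np.uint8); c,b,r=box(m,(x,y)); print("encl",m.sum(),c,onz(d,c,.031),[onz(d,q,.031)[:2] for q in b])
# stand front edge (brown)
for d,x,y,w,h in((s,150,200,84,54),(t,286,150,74,50)):
    m,o=mask(d,x,y,w,h,(5,90,50),(20,255,255)); c,b,r=box(m,o); print("stand",m.sum(),r[2],b.tolist())
print("cams",ray(s,(0,0))[0],ray(t,(0,0))[0])
# punch points by eye from the crop (pixel centre convention: crop/4.5-0.5)
P={"cap_top":((249.5,52),(504,203)),"mouth":((257,137),(498,163))}
for k,(a,b) in P.items():
    ua=(150+a[0]/4.5-.5,180+a[1]/4.5-.5); ub=(286+(b[0]-378)/4.5-.5,140+b[1]/4.5-.5)
    print(k,ua,ub,tri(s,ua,t,ub))
E
python3 m1.py
```

```text
tape 153 [340.9477 226.2484] [0.6133 0.22   0.031 ]
 tape box (15.522278785705566, 9.701424598693848) 14.03624439239502 [array([0.6227, 0.1901]), array([0.5804, 0.2105]), array([0.6036, 0.2504]), array([0.6446, 0.229 ])]
tape 157 [198.7197 164.5159] [0.6159 0.218  0.031 ]
 tape box (12.176399230957031, 12.862394332885742) 30.963754653930664 [array([0.607, 0.248]), array([0.6467, 0.2252]), array([0.6244, 0.1876]), array([0.5849, 0.2104])]
encl 552 [342.0594 222.2356] [0.5953 0.2293 0.031 ] [array([0.6383, 0.1737]), array([0.5192, 0.2287]), array([0.5516, 0.2865]), array([0.6662, 0.2274])]
encl 521 [194.9564 171.8937] [0.5894 0.2308 0.031 ] [array([0.5546, 0.2831]), array([0.6536, 0.2307]), array([0.6248, 0.1782]), array([0.5261, 0.2307])]
stand 2571 83.36748504638672 [[157.1430149078369, 213.02988243103027], [223.29509735107422, 205.3377799987793], [228.01227569580078, 245.90554809570312], [161.86019134521484, 253.59765243530273]]
stand 1528 87.51044464111328 [[295.4773635864258, 161.97924613952637], [350.06981658935547, 159.60565757751465], [351.40189361572266, 190.24339294433594], [296.80944061279297, 192.61698150634766]]
cams [ 1.4318 -0.1486  0.7467] [ 0.3602 -0.0363  1.6972]
cap_top (204.94444444444446, 191.05555555555554) (313.5, 184.61111111111111) (array([ 0.5347, -0.1772,  0.1384]), np.float64(0.0026452478970256607))
mouth (206.61111111111111, 209.94444444444446) (312.1666666666667, 175.72222222222223) (array([ 0.5697, -0.1763,  0.0964]), np.float64(0.003127250251477674))
```

```bash
python3 - <<'E'
from h import *
s,t=[pickle.load(open(n+"0.pkl","rb")) for n in("scene","top")]
im=np.hstack([crop(s,194,185,24,52,16)[:600],crop(t,303,168,24,37,16)[:600]][0:1]+[np.vstack([crop(t,303,168,24,37,16),np.zeros((8,384,3),np.uint8)])])if 0 else np.hstack([crop(s,194,185,24,37,16),crop(t,303,168,24,37,16)])
print(im.shape);cv2.imwrite("pics/c2.png",im)
E
```

```text
(592, 768, 3)
```

View pics/c2.png

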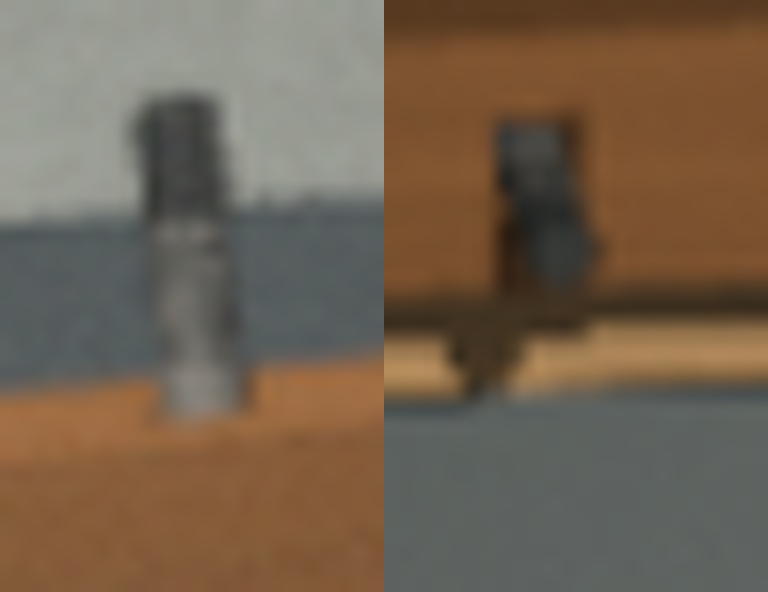

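```bash
cat > m2.py <<'E'
from h import *
from scipy.optimize import least_squares
from scipy.spatial.transform import Rotation as Ro
np.set_printoptions(precision=4,suppress=True)
s,t=[pickle.load(open(n+"0.pkl","rb")) for n in("scene","top")]
for z in(.09,.1): 
    a,b=onz(t,(295.5,162),z),onz(t,(350.07,159.6),z); print("stand yaw",np.degrees(np.arctan2(-(a-b)[0],(a-b)[1])),np.linalg.norm(a-b))
a,b=onz(s,(161.9,253.6),0.0),onz(s,(228,245.9),0.0); print("stand yaw scene",np.degrees(np.arctan2(-(b-a)[0],(b-a)[1])),a,b)
psi=np.radians(2.9)
ax=np.array([-.4226*np.cos(psi),-.4226*np.sin(psi),.9063])
obs=[(s,204.75,191.25,56),(s,206.2,210.1,0),(t,313.7,183.4,56),(t,(538-384)/16-.5+303,177.6,0)]
g=lambda m:np.concatenate([(proj(d,m+ax*l/1000)[0]-(u,v)) for d,u,v,l in obs])
r=least_squares(g,[.56,-.176,.096]); m=r.x
print("mouth",m,"res",r.fun.reshape(-1,2))
R=np.c_[[-np.sin(psi),np.cos(psi),0],np.cross(-ax,[-np.sin(psi),np.cos(psi),0]),-ax]
R0=np.array([[.26944,.96302,-.0006],[.96302,-.26944,-.0012],[-.0013,-.0003,-1]])
print("R",R,"rotvec",Ro.from_matrix(R@R0.T).as_rotvec())
for l in(25,75,100,150):print(l,m+ax*l/1000)
E
python3 m2.py
```

```text
stand yaw 2.854605532180877 0.185767280491586
stand yaw 2.8546055321808863 0.1846114461432648
stand yaw scene 2.592332790347395 [ 0.632  -0.3089  0.    ] [ 0.6235 -0.1205  0.    ]
mouth [ 0.563  -0.1766  0.0905] res [[-0.5381 -0.0889]
 [-0.1542  0.077 ]
 [-0.3326 -0.2959]
 [-0.4786  0.288 ]]
R [[-0.0506  0.9051  0.4221]
 [ 0.9987  0.0459  0.0214]
 [ 0.      0.4226 -0.9063]] rotvec [-0.0473 -0.4359  0.3185]
25 [ 0.5525 -0.1771  0.1131]
75 [ 0.5314 -0.1782  0.1584]
100 [ 0.5208 -0.1788  0.1811]
150 [ 0.4997 -0.1798  0.2264]
```

```bash
python3 -m crank '[-0.0026,-0.0242,0.0177,0.01954,-0.03943,-0.001,60, -0.0026,-0.0242,0.0177,0.01954,-0.03943,-0.001,60, -0.0026,-0.0242,0.0177,0.01954,-0.03943,-0.001,60, -0.0026,-0.0242,0.0177,0.01954,-0.03943,-0.001,60, -0.0026,-0.0242,0.0177,0.01954,-0.03943,-0.001,60, -0.0026,-0.0242,0.0177,0.01954,-0.03943,-0.001,60, -0.0026,-0.0242,0.0177,0.01954,-0.03943,-0.001,60, -0.0026,-0.0242,0.0177,0.01954,-0.03943,-0.001,60, -0.0026,-0.0242,0.0177,0.01954,-0.03943,-0.001,60, -0.0026,-0.0242,0.0177,0.01954,-0.03943,-0.001,60, -0.0026,-0.0242,0.0177,0.01954,-0.03943,-0.001,60, -0.0026,-0.0242,0.0177,0.01954,-0.03943,-0.001,60, -0.0026,-0.0242,0.0177,0.01954,-0.03943,-0.001,60, -0.0026,-0.0242,0.0177,0.01954,-0.03943,-0.001,60, -0.0026,-0.0242,0.0177,0.01954,-0.03943,-0.001,60, -0.0026,-0.0242,0.0177,0.01954,-0.03943,-0.001,60, -0.0026,-0.0242,0.0177,0.01954,-0.03943,-0.001,60, -0.0026,-0.0242,0.0177,0.01954,-0.03943,-0.001,60, 0,0,0,0,0,0,60]' 40
cat > st.py <<'E'
from h import *
from rig import *
from scipy.spatial.transform import Rotation as Ro
np.set_printoptions(precision=4,suppress=True)
def Rt(psi,tilt):
    a=np.array([-np.sin(tilt)*np.cos(psi),-np.sin(tilt)*np.sin(psi),np.cos(tilt)])
    x=np.array([-np.sin(psi),np.cos(psi),0]); return np.c_[x,np.cross(-a,x),-a]
def st():
    o=observe(); print(o["time_s"],"p",o["position"],"q",o["q"].round(1),"F",o["ft_force"],"T",o["wrist_torque"],"w",o["grip_width"]); return o
def turn(R,o): print("turn",Ro.from_matrix(R@o["tool_rot"].T).as_rotvec())
E
python3 -c "
from st import *
o=st();turn(Rt(np.radians(2.9),np.radians(25)),o);print(np.array([.4997,-.1798,.2264])-o['position'])"
```

```text
time_s: 2.0
position: [0.5011, -0.1845, 0.2265]
tool_rot: [[-0.048, 0.905, 0.422], [0.999, 0.043, 0.021], [0.001, 0.423, -0.906]]
ft_force: [0.3, -0.1, 0.2]
grip_width: 0.0512
2.0 p [ 0.5011 -0.1845  0.2265] q [ -40.9   13.2   94.7   20.8   55.3 -143. ] F [ 0.3393 -0.1047  0.1566] T [-0.0459  0.2651  0.0344] w 0.05117596108671098
turn [-0.0012  0.0003  0.003 ]
[-0.0014  0.0047 -0.0001]
```

```bash
python3 -m crank '[0,0,0.003,0.0101,0.002,-0.022,60, 0,0,0,0.0101,0.002,-0.022,60, 0,0,0,0.0101,0.002,-0.022,60, 0,0,0,0,0,0,60, 0,0,0,0,0,0,60]'
python3 - <<'E'
from st import *
o=st();print(np.array([.5314,-.1782,.1584])-o['position'])
s=get_image("scene");t=get_image("top")
im=np.hstack([crop(s,180,165,50,60,8),crop(t,288,155,50,60,8)]);print(im.shape);cv2.imwrite("pics/c3.png",im)
print(proj(s,[o['position'],[.5396,-.1776,.1412]]))
E
```

```text
time_s: 2.5
position: [0.53, -0.1737, 0.1616]
tool_rot: [[-0.055, 0.905, 0.421], [0.998, 0.049, 0.025], [0.002, 0.422, -0.907]]
ft_force: [-0.5, -0.1, 0.1]
grip_width: 0.051
2.5 p [ 0.53   -0.1737  0.1616] q [ -37.5   20.    97.3   22.7   45.6 -144.2] F [-0.4833 -0.1317  0.15  ] T [-0.0638  0.1684 -0.008 ] w 0.051041002865872306
[ 0.0014 -0.0045 -0.0032]
(480, 800, 3)
[[205.0967 183.3381]
 [204.2874 191.205 ]]
```

View pics/c3.png

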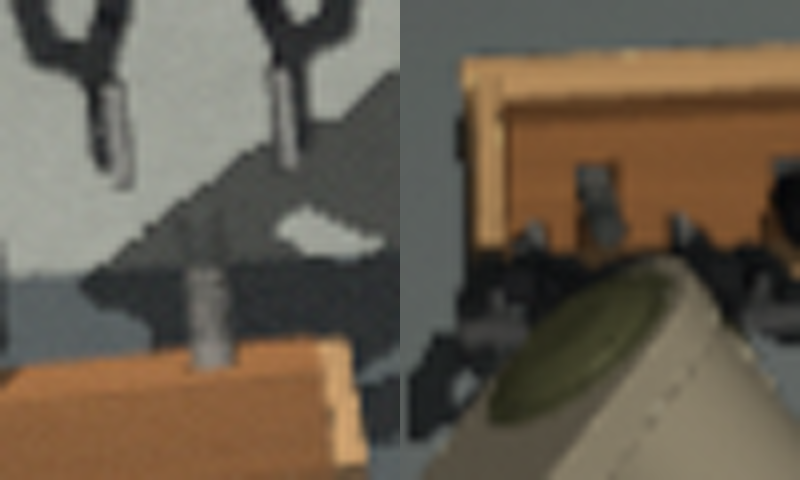

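```bash
python3 -m crank '[0,0,0,0.0056,-0.0005,-0.012,60, 0,0,0,0.0056,-0.0005,-0.012,60, 0,0,0,0.0056,-0.0005,-0.012,60, 0,0,0,0.0056,-0.0005,-0.012,60, 0,0,0,0,0,0,60, 0,0,0,0,0,0,60]'
python3 - <<'E'
from st import *
o=st();print(np.array([.5525,-.1771,.1131])-o['position']); turn(Rt(np.radians(2.9),np.radians(25)),o)
s=get_image("scene");t=get_image("top")
im=np.hstack([crop(s,180,165,50,60,8),crop(t,288,155,50,60,8)]);print(im.shape);cv2.imwrite("pics/c4.png",im)
E
```

```text
time_s: 3.2
position: [0.5526, -0.176, 0.1128]
tool_rot: [[-0.055, 0.905, 0.421], [0.999, 0.048, 0.025], [0.002, 0.422, -0.907]]
ft_force: [0.6, -0.8, 0.2]
grip_width: 0.0514
3.2 p [ 0.5526 -0.176   0.1128] q [ -36.    26.    97.5   24.9   39.5 -146.1] F [ 0.6475 -0.7572  0.1781] T [ 0.0356  0.1819 -0.0209] w 0.05135579939588608
[-0.0001 -0.0011  0.0003]
turn [-0.0022 -0.0009 -0.0039]
(480, 800, 3)
```

View pics/c4.png

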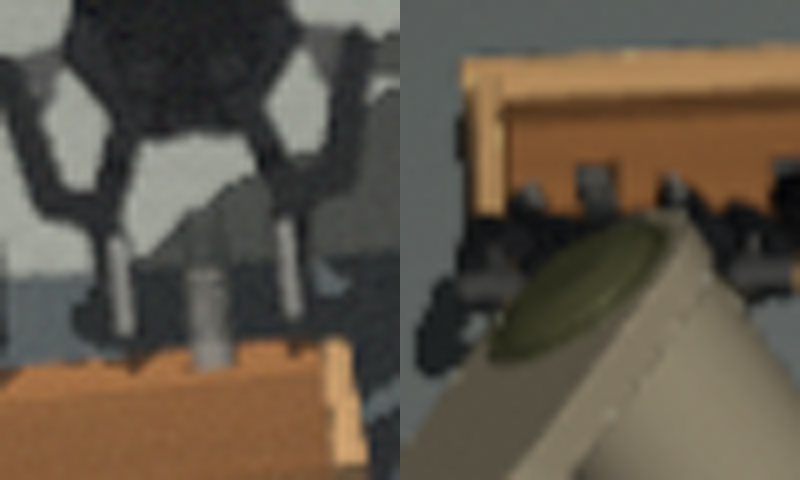

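```bash
python3 -m crank '[0,0,0,0,0,0,30, 0,0,0,0,0,0,10, 0,0,0,0,0,0,0, 0,0,0,0,0,0,0, 0,0,0,0,0,0,0, 0,0,0,0,0,0,0, 0,0,0,0,0,0,0]' 80; python3 -c "
from st import *
st()"
```

```text
time_s: 4.0
position: [0.5527, -0.1761, 0.1137]
tool_rot: [[-0.054, 0.905, 0.422], [0.999, 0.049, 0.024], [0.001, 0.423, -0.906]]
ft_force: [-4.2, 1.0, 5.8]
grip_width: 0.0139
4.0 p [ 0.5527 -0.1761  0.1137] q [ -36.    25.9   97.5   24.9   39.5 -146.1] F [-4.1607  0.9532  5.8081] T [0.1898 0.265  0.0929] w 0.013949461860236611
```

```bash
python3 -m crank '[0,0,0,-0.0021,-0.0001,0.0045,0, 0,0,0,-0.0042,-0.0002,0.0091,0, 0,0,0,-0.0063,-0.0003,0.0136,0, 0,0,0,-0.0084,-0.0004,0.0181,0, 0,0,0,-0.0084,-0.0004,0.0181,0, 0,0,0,-0.0084,-0.0004,0.0181,0, 0,0,0,-0.0084,-0.0004,0.0181,0,0,0,0,-0.0042,-0.0002,0.0091,0, 0,0,0,0,0,0,0]'; python3 -c "
from st import *
o=st();turn(Rt(np.radians(2.9),0),o)
print(Ro.from_matrix(Rt(np.radians(2.9),0)).as_matrix())
s=get_image('scene');cv2.imwrite('pics/c5.png',crop(s,170,130,70,110,5.4))"
```

```text
time_s: 4.9
position: [0.5019, -0.1787, 0.2231]
tool_rot: [[-0.054, 0.905, 0.423], [0.999, 0.049, 0.023], [0.0, 0.424, -0.906]]
ft_force: [-0.4, 0.3, -1.7]
grip_width: 0.0132
4.9 p [ 0.5019 -0.1787  0.2231] q [ -40.3   13.3   95.2   20.9   54.6 -143.1] F [-0.3868  0.2832 -1.6779] T [0.0122 0.4252 0.0646] w 0.013233805073486435
turn [-0.0231  0.4367 -0.0032]
[[-0.0506  0.9987  0.    ]
 [ 0.9987  0.0506  0.    ]
 [ 0.      0.     -1.    ]]
```

View pics/c5.png

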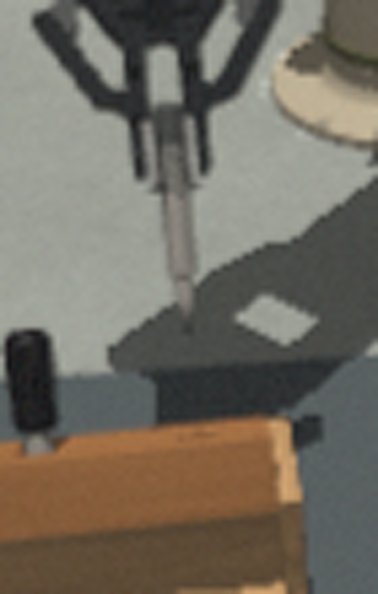

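```bash
python3 -m crank '[-0.0058,0.1092,-0.0008,0.007,0.025,0,0, -0.0058,0.1092,-0.0008,0.007,0.025,0,0, -0.0058,0.1092,-0.0008,0.007,0.025,0,0, -0.0058,0.1092,-0.0008,0.007,0.025,0,0, 0,0,-0.147,0.007,0.025,-0.003,0, 0,0,-0.147,0.007,0.025,-0.003,0, 0,0,-0.147,0.007,0.025,-0.004,0, 0,0,-0.147,0.007,0.025,-0.004,0, 0,0,-0.147,0.007,0.025,-0.004,0, 0,0,-0.147,0.007,0.025,-0.005,0, 0,0,-0.147,0.007,0.025,-0.005,0, 0,0,-0.147,0.007,0.025,-0.005,0, 0,0,-0.147,0.007,0.025,-0.005,0, 0,0,-0.147,0.007,0.025,-0.005,0, 0,0,-0.147,0.007,0.025,-0.005,0, 0,0,-0.147,0.007,0.025,-0.005,0, 0,0,0,0,0,0,0, 0,0,0,0,0,0,0, 0,0,0,0,0,0,0]'; cat > look.py <<'E'
from st import *
import sys
o=st();turn(Rt(np.radians(-98),0),o);print("to cross",np.array([.6146,.219,0])-o['position'])
s=get_image('scene');t=get_image('top');pickle.dump((s,t,o),open(sys.argv[1]+".pkl","wb"))
tip=o['position']+o['tool_rot'][:,2]*.095
print("tip pred",proj(s,[o['position'],tip]),"cross",proj(s,[.6146,.219,.031]))
im=np.hstack([crop(s,322,180,40,60,10),crop(t,180,146,40,60,10)]);cv2.imwrite('pics/%s.png'%sys.argv[1],im)
E
python3 look.py c6
```

```text
time_s: 6.85
position: [0.6141, 0.2208, 0.1685]
tool_rot: [[0.99, -0.141, 0.001], [-0.141, -0.99, 0.001], [0.0, -0.001, -1.0]]
ft_force: [0.5, -0.7, -1.9]
grip_width: 0.0135
6.85 p [0.6141 0.2208 0.1685] q [ 9.4 35.4 63.5  0.  81.1 17.5] F [ 0.5217 -0.6635 -1.9222] T [-0.0428 -0.0084 -0.0038] w 0.01349017684068052
turn [-0.0007  0.0005  0.0019]
to cross [ 0.0005 -0.0018 -0.1685]
tip pred [[348.0705 188.3904]
 [343.3253 215.2458]] cross [[340.7731 226.555 ]]
```

View pics/c6.png

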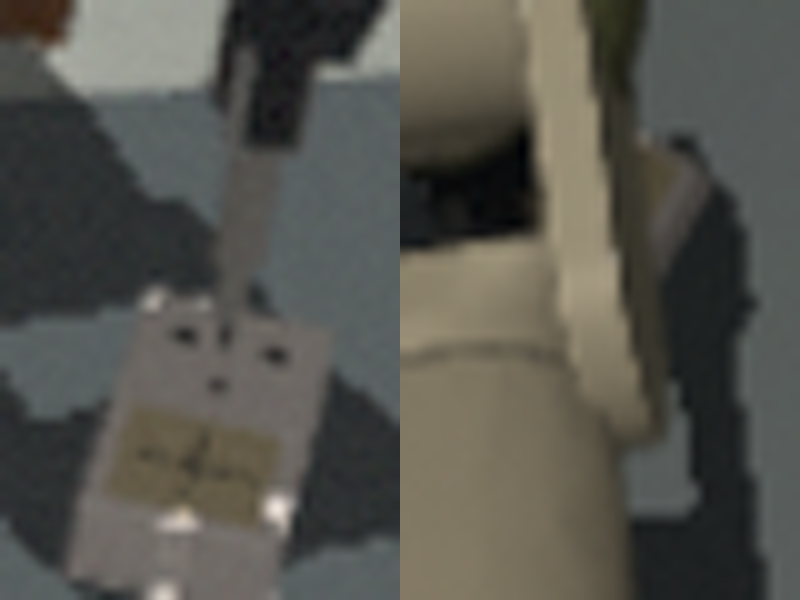

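```bash
python3 -m crank '[0,0,0,0.0003,-0.0007,-0.009,0, 0,0,0,0.0002,-0.0008,-0.01,0, 0,0,0,0,-0.0007,-0.009,0, 0,0,0,0,-0.0006,-0.0035,0, 0,0,0,0,0,0,0, 0,0,0,0,0,0,0]'; sed -i 's/crop(s,322,180,40,60,10),crop(t,180,146,40,60,10)/crop(s,326,190,32,48,12.5)/; s/np.hstack(\[\(.*\)\])/\1/' look.py; tail -2 look.py; python3 look.py c7
```

```text
time_s: 7.55
position: [0.6148, 0.2187, 0.1377]
tool_rot: [[0.99, -0.142, 0.002], [-0.142, -0.99, 0.001], [0.002, -0.001, -1.0]]
ft_force: [-0.1, -0.2, -1.7]
grip_width: 0.0135
print("tip pred",proj(s,[o['position'],tip]),"cross",proj(s,[.6146,.219,.031]))
im=crop(s,326,190,32,48,12.5);cv2.imwrite('pics/%s.png'%sys.argv[1],im)
7.55 p [0.6148 0.2187 0.1377] q [ 9.2 36.9 66.   0.  77.  17.4] F [-0.1346 -0.1865 -1.7354] T [-0.008   0.0628  0.0503] w 0.013526366170962081
turn [-0.0011  0.0018  0.0031]
to cross [-0.0002  0.0003 -0.1377]
tip pred [[345.8395 197.5966]
 [341.3004 223.622 ]] cross [[340.7731 226.555 ]]
```

View pics/c7.png

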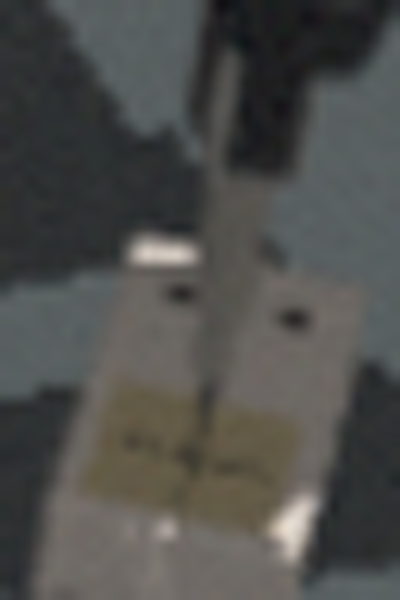

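```bash
python3 - <<'E'
from h import *
a=pickle.load(open("c6.pkl","rb"))[0]["frame"].astype(int);b=pickle.load(open("c7.pkl","rb"))[0]["frame"].astype(int)
print("cols 335..348");
for v in range(217,231):print(v,"now",b[v,335:349,1],"was",a[v,335:349,1])
E
```

```text
cols 335..348
217 now [103 100 102 102 103 102  89  83  85  91 103 102 100 102] was [102 103 104 102 101 104 102 101  94  96 103 106 102 104]
218 now [104 103 101 104 103 101  88  84  84  90 102 101 104 101] was [ 99 100 102 102 103 103 103  95  64  76 101 100 103 101]
219 now [102 102 103 103 103 102  92  83  86  96 103 102 102 104] was [101 101 102 105 104 103 101  99  87  93 102 103 102 102]
220 now [ 98  96 100 100 102 102  96  77  79  98 104 103 102 105] was [ 97  97  98  99 101 101 102 103 101 101 103 102 101 103]
221 now [ 94  92  90  92  96  98  89  60  80 102 103 102 103 103] was [ 93  90  92  94  93  97  98 102  97 104 102 102 103 106]
222 now [ 90  90  91  89  90  89  80  61  88  95 100 102 101 105] was [ 90  88  93  90  90  89  89  89  94  99 100 100 104 101]
223 now [93 90 89 93 90 91 82 68 91 94 89 93 92 95] was [92 86 89 95 93 93 87 76 90 90 91 90 96 98]
224 now [88 81 85 89 91 90 79 70 90 87 90 90 92 93] was [90 85 85 91 94 89 80 68 92 90 89 90 88 89]
225 now [87 70 78 77 90 78 73 80 88 91 92 90 88 90] was [85 69 78 81 88 79 68 80 91 89 95 92 91 89]
226 now [91 91 90 83 83 65 61 76 85 86 85 86 89 91] was [92 90 87 83 82 63 61 78 83 83 88 89 93 89]
227 now [90 90 89 90 93 84 66 81 72 70 77 79 89 92] was [88 93 91 92 89 83 68 80 76 69 81 78 86 91]
228 now [90 90 91 91 90 86 80 91 90 92 89 86 81 94] was [92 89 90 92 86 85 85 92 90 91 91 88 79 95]
229 now [91 88 90 91 87 79 88 90 91 89 91 93 92 94] was [ 92  92  93  91  85  78  92  91  89  91  90  93  91 113]
230 now [102 101  98  94  89  84  90  90  92  91  90  90  90 113] was [102 102  97  91 102 109  91  89  92  91  91  91  91 150]
```

```bash
python3 -m crank '[0,0,0,-0.0002,-0.0003,-0.004,0, 0,0,0,-0.0002,-0.0003,-0.004,0, 0,0,0,0,0,0,0, 0,0,0,0,0,0,0]';python3 -m crank '[0,0,0,0,0,-0.001,0, 0,0,0,0,0,-0.001,0, 0,0,0,0,0,0,0]'; python3 -c "
from st import *
o=st()
b=get_image('scene');pickle.dump(b,open('c8.pkl','wb'));b=b['frame'].astype(int)
a=pickle.load(open('c6.pkl','rb'))[0]['frame'].astype(int)
print(proj(get_image('scene'),[o['position'],o['position']-[0,0,.095]]))
for v in range(219,231):print(v,b[v,335:349,1],(b-a)[v,335:349].sum(1))
"
```

```text
time_s: 8.05
position: [0.6142, 0.2181, 0.1293]
tool_rot: [[0.99, -0.142, 0.001], [-0.142, -0.99, 0.001], [0.001, -0.001, -1.0]]
ft_force: [0.9, -0.8, -3.2]
grip_width: 0.0131
time_s: 8.35
position: [0.6142, 0.2181, 0.1274]
tool_rot: [[0.99, -0.142, 0.001], [-0.142, -0.99, 0.001], [0.001, -0.001, -1.0]]
ft_force: [-0.8, -0.8, -2.0]
grip_width: 0.0134
8.35 p [0.6142 0.2181 0.1274] q [ 9.1 37.4 66.9  0.  75.7 17.3] F [-0.7576 -0.7859 -1.9604] T [ 0.0135 -0.0378 -0.0203] w 0.013385436111688988
[[345.0337 200.4349]
 [340.5077 226.1423]]
219 [101 101 102 102 104  98  82  84  86  88 101 104 102 102] [  5   2   2 -12  -3 -18 -62 -52  -7 -10  -3   2   0   0]
220 [ 95  95 101  97 101  96  82  83  87  97  99 104 102 104] [ -7  -4   6  -6   1 -18 -65 -62 -42 -11 -14   7   1  -1]
221 [ 89  89  91  91  93  97  80  83  89 101 103  98 103 105] [-11   0  -1  -6  -4  -1 -54 -60 -26  -8   4  -9   2  -2]
222 [ 90  89  92  89  90  86  81  81  89  97  99 100 102 104] [ -3   2   1  -5  -4  -6 -14 -16  -9  -8  -6  -2  -5   7]
223 [93 91 91 89 89 88 70 82 87 91 94 91 95 93] [  2  15   7 -18  -8 -14 -43  21  -7   4   7   9  -1 -10]
224 [91 85 85 87 93 80 59 72 90 90 91 91 90 92] [  2  -6   1 -11  -4 -24 -58  11  -6   2   5   1   2  11]
225 [85 71 75 81 89 79 63 81 90 92 90 93 91 90] [ -1   9  -8  -2  -1  -2 -17   7  -5  11 -13   2  -2   4]
226 [90 88 88 85 86 64 63 75 87 83 85 86 88 92] [ -6  -6  -2   3  11   3   7  -6   9  -1  -9   0 -17   7]
227 [91 91 91 92 90 84 64 77 70 71 78 84 89 92] [  8  -7  -1   0   7  -4 -11 -10 -20   2  -7  14  10   2]
228 [89 92 89 91 88 86 82 92 92 93 89 87 85 93] [-8  8 -2 -5  3 -3 -7 -1  6  8 -3 -4 16 -7]
229 [91 92 91 93 89 78 92 88 88 89 88 89 92 96] [ -3   7  -4   8   6  -3   4 -10  -2  -7  -5 -12   0 -59]
230 [101 100  98  93  92  84  90  93  90  88  90  92  92 114] [  -2   -5    3    5  -29  -74    0    7   -4   -7   -3    3    9 -108]
```

```bash
python3 -m crank '[0,0,0,0,0.0005,-0.001,0, 0,0,0,0,0,-0.001,0, 0,0,0,0,0,0,0]' | grep -E 'pos|ft';python3 -m crank '[0,0,0,0,0,-0.0005,0, 0,0,0,0,0,-0.0005,0,0,0,0,0,0,0,0]'| grep -E 'pos|ft'; python3 -m crank '[0,0,0,0,0,-0.0005,0, 0,0,0,0,0,-0.0005,0,0,0,0,0,0,0,0]'| grep -E 'pos|ft'
```

```text
position: [0.6144, 0.2187, 0.1259]
ft_force: [-0.6, 0.6, 0.2]
position: [0.6145, 0.2186, 0.1249]
ft_force: [-0.1, 0.8, 2.8]
position: [0.6144, 0.2186, 0.1236]
ft_force: [-0.5, -0.4, 4.5]
```

```bash
python3 - <<'E'
from st import *
o=st()
b=get_image('scene');pickle.dump(b,open('c9.pkl','wb'))
a=pickle.load(open('c6.pkl','rb'))[0]['frame'].astype(int);f9=b['frame'].astype(int)
print(proj(b,[o['position'],[*o['position'][:2],.031]]))
for v in range(221,231):print(v,f9[v,335:349,1],(f9-a)[v,335:349].sum(1))
im=np.hstack([crop(b,328,210,26,28,15),crop(pickle.load(open('c6.pkl','rb'))[0],328,210,26,28,15)]);cv2.imwrite('pics/c9.png',im)
E
```

```text
9.35 p [0.6144 0.2186 0.1236] q [ 9.2 37.6 67.1  0.  75.2 17.4] F [-0.5277 -0.3539  4.4542] T [0.0446 0.0369 0.0084] w 0.013077530856287042
[[345.0469 201.532 ]
 [340.6359 226.5306]]
221 [ 95  93  90  95  92  95  84  85  86  98 103 104 103 105] [  3  10  -6   2  -6  -5 -42 -52 -36 -16   1   3   2  -3]
222 [ 91  91  89  90  90  88  82  82  86  97 101 102  99 103] [  2   8  -8  -1  -1  -3 -14 -12 -18  -3   0   3 -11   5]
223 [90 90 93 90 87 86 79 80 88 90 88 89 95 98] [ -5  11   7 -15 -18 -18 -17  17  -5   0  -9   2  -3  -3]
224 [84 85 84 88 90 81 56 69 91 90 89 93 89 93] [-16  -1  -3  -8 -11 -22 -67   4  -7   0  -4   9   2  14]
225 [85 70 75 77 90 80 58 69 89 91 90 89 92 88] [ -2   6  -5 -10   0  -1 -28 -27  -6  10 -16 -11   0  -2]
226 [91 88 88 84 85 68 65 71 88 84 85 87 89 90] [ -2  -8   0   0   7  15  14 -16  11   2  -7  -2 -11   2]
227 [92 89 89 88 92 83 67 79 77 68 79 82 89 90] [ 9 -9 -6 -8 10 -1 -3 -3 -2 -5 -7 14 10 -5]
228 [92 90 94 93 89 86 82 89 91 90 90 86 83 93] [-1  4  6 -1  8 -1 -5 -7  1  0 -1 -8 11 -5]
229 [91 92 90 93 87 77 93 93 88 89 90 90 90 96] [  0   3  -9   9   2  -2   6   4  -2 -10   2  -9  -1 -58]
230 [103 102  96  94  91  81  92  90  91  91  91  90  91 112] [   1    5   -2    9  -30  -83    5    2   -4    3   -2   -3    3 -115]
```

View pics/c9.png

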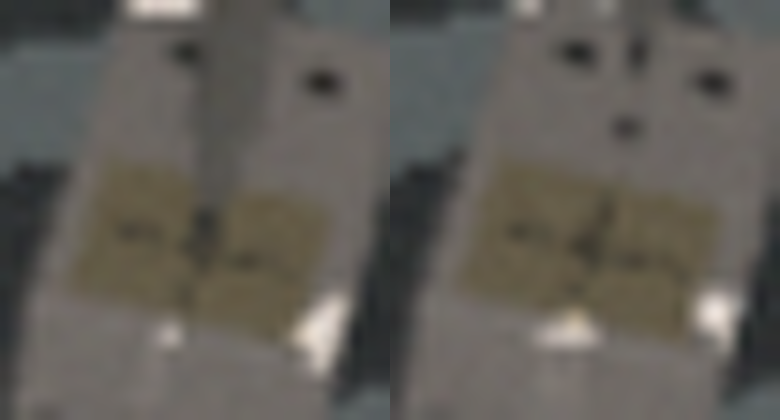

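```bash
python3 -m crank '[0,0,0,0,0,-0.0005,0,0,0,0,0,0,-0.0005,0,0,0,0,0,0,-0.0005,0,0,0,0,0,0,-0.0005,0,0,0,0,0,0,-0.0005,0,0,0,0,0,0,0,0]' | grep -E 'pos|ft|rot';python3 -m crank '[0,0,0,0,0,-0.0005,0, 0,0,0,0,0,0,0]'| grep -E 'pos|ft'; python3 -m crank '[0,0,0,0,0,-0.0005,0, 0,0,0,0,0,0,0]'| grep -E 'pos|ft'
```

```text
position: [0.6144, 0.2186, 0.1211]
tool_rot: [[0.99, -0.142, 0.002], [-0.142, -0.99, 0.001], [0.002, -0.001, -1.0]]
ft_force: [-0.3, 0.8, 5.4]
position: [0.6144, 0.2186, 0.1206]
ft_force: [-0.5, -0.8, 5.9]
position: [0.6144, 0.2186, 0.1202]
ft_force: [-0.1, -0.2, 5.3]
```

```bash
for i in 1 2; do :; done; python3 -m crank '[0,0,0,0,0,-0.0004,0, 0,0,0,0,0,0,0]'| grep -E 'pos|ft'; python3 -m crank '[0,0,0,0,0,-0.0004,0, 0,0,0,0,0,0,0]'| grep -E 'pos|ft'
```

```text
position: [0.6144, 0.2186, 0.1198]
ft_force: [-0.3, 0.2, 6.5]
position: [0.6144, 0.2187, 0.1197]
ft_force: [-0.6, 0.1, 7.2]
```

```bash
python3 -m crank '[0,0,0,0,0,-0.0004,0, 0,0,0,0,0,0,0]'| grep -E 'pos|ft'
```

```text
position: [0.6145, 0.2187, 0.1194]
ft_force: [0.2, 0.4, 8.5]
```

```bash
python3 -m crank '[0,0,0,0,0,-0.0004,0, 0,0,0,0,0,0,0]'| grep -E 'pos|ft'; python3 -m crank '[0,0,0,0,0,-0.0003,0, 0,0,0,0,0,0,0]'| grep -E 'pos|ft'
```

```text
position: [0.6145, 0.2187, 0.1192]
ft_force: [-0.8, -0.5, 8.4]
position: [0.6146, 0.2187, 0.1191]
ft_force: [-1.4, -0.2, 9.5]
```

```bash
python3 -m crank '[0,0,0,0,0,-0.0003,0, 0,0,0,0,0,0,0]'| grep -E 'pos|ft'
```

```text
position: [0.6146, 0.2187, 0.1189]
ft_force: [-1.2, -0.8, 10.6]
```

```bash
python3 -m crank '[0,0,0,0,0,-0.0003,0, 0,0,0,0,0,0,0]'| grep -E 'pos|ft'
```

```text
position: [0.6146, 0.2187, 0.1187]
ft_force: [-1.8, -0.1, 11.1]
```

```bash
python3 -m crank '[0,0,0,0,0,-0.0003,0, 0,0,0,0,0,0,0]'| grep -E 'pos|ft'
```

```text
position: [0.6146, 0.2187, 0.1185]
ft_force: [-2.0, -0.3, 11.0]
```

```bash
python3 -m crank '[0,0,0,0,0,-0.0003,0, 0,0,0,0,0,0,0]'| grep -E 'pos|ft|rot'
```

```text
position: [0.6147, 0.2188, 0.1183]
tool_rot: [[0.99, -0.142, 0.003], [-0.142, -0.99, 0.001], [0.003, -0.002, -1.0]]
ft_force: [-0.5, -0.1, 11.6]
```

```bash
python3 -m crank '[0,0,0,0,0,0,0, 0,0,0,0,0,-0.0003,0, 0,0,0,0,0,0,0]' 120| grep -E 'time|pos|ft|wid'
```

```text
time_s: 12.5
position: [0.6144, 0.2187, 0.1171]
ft_force: [-0.3, 1.0, 4.8]
grip_width: 0.0126
```

```bash
python3 -m crank '[0,0,0,0,0,-0.0003,0, 0,0,0,0,0,0,0]'| grep -E 'pos|ft|wid'
```

```text
position: [0.6144, 0.2187, 0.1165]
ft_force: [0.5, 0.9, 6.2]
grip_width: 0.0127
```

```bash
python3 -m crank '[0,0,0,0,0,-0.0003,0, 0,0,0,0,0,0,0]'| grep -E 'pos|ft|wid'
```

```text
position: [0.6144, 0.2187, 0.1165]
ft_force: [-0.5, 0.6, 7.4]
grip_width: 0.013
```

```bash
python3 -m crank '[0,0,0,0,0,0.002,0, 0,0,0,0,0,0.004,0, 0,0,0,0,0,0.006,0, 0,0,0,0,0,0.01,0, 0,0,0,0,0,0.018,0, 0,0,0,0,0,0.022,0, 0,0,0,0,0,0.022,0, 0,0,0,0,0,0.02,0, 0,0,0,0,0,0,0]'|grep -E 'pos|ft|wid'; sed -n '1,20p' m1.py > /dev/null; python3 - <<'E'
from st import *
o=st(); Rg=np.array([[-.054,.905,.422],[.999,.049,.024],[.001,.423,-.906]])
pg=np.array([.5527,-.1761,.1137]); a=-Rg[:,2]
tgt=pg+a*.12; print("tgt +120mm",tgt,"delta",tgt-o['position'])
U,_,V=np.linalg.svd(Rg);Rg=U@V
yaw=Ro.from_rotvec([0,0,1.764]); print("untilt after yaw",Ro.from_matrix(Rg@(yaw.as_matrix()@o['tool_rot']).T).as_rotvec())
s=get_image('scene');cv2.imwrite('pics/c10.png',crop(s,318,190,50,50,11))
hsv=cv2.cvtColor(s['frame'][200:245,322:364],cv2.COLOR_RGB2HSV);m=cv2.inRange(hsv,(12,50,60),(35,255,255));M=cv2.moments(m,True);print(M['m00'],M['m10']/M['m00']+322,M['m01']/M['m00']+200)
E
```

```text
position: [0.6148, 0.2188, 0.2225]
ft_force: [-0.2, -0.9, -2.4]
grip_width: 0.0128
13.8 p [0.6148 0.2188 0.2225] q [ 9.2 33.1 58.7  0.  87.9 17.4] F [-0.1504 -0.8794 -2.441 ] T [ 0.0424 -0.0188 -0.0101] w 0.012842996272792565
tgt +120mm [ 0.5021 -0.179   0.2224] delta [-0.1128 -0.3977 -0.0001]
untilt after yaw [ 0.0189 -0.4386  0.0024]
141.0 340.97872340425533 226.11347517730496
```

View pics/c10.png

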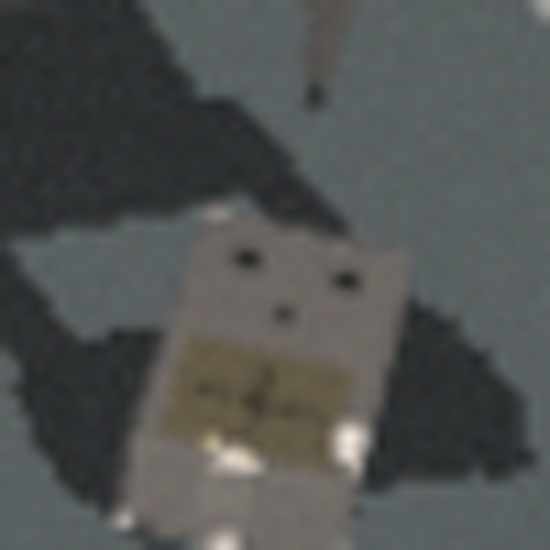

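```bash
python3 -m crank '[0,0,0.147,-0.007,-0.0248,0,0, 0,0,0.147,-0.007,-0.0248,0,0, 0,0,0.147,-0.007,-0.0248,0,0, 0,0,0.147,-0.007,-0.0248,0,0, 0,0,0.147,-0.007,-0.0248,0,0, 0,0,0.147,-0.007,-0.0248,0,0, 0,0,0.147,-0.007,-0.0248,0,0, 0,0,0.147,-0.007,-0.0248,0,0, 0,0,0.147,-0.007,-0.0248,0,0, 0,0,0.147,-0.007,-0.0248,0,0, 0,0,0.147,-0.007,-0.0248,0,0, 0,0,0.147,-0.007,-0.0248,0,0, 0.0047,-0.1097,0.0006,-0.007,-0.0248,0,0, 0.0047,-0.1097,0.0006,-0.007,-0.0248,0,0, 0.0047,-0.1097,0.0006,-0.007,-0.0248,0,0, 0.0047,-0.1097,0.0006,-0.007,-0.0248,0,0, 0,0,0,0,0,0,0, 0,0,0,0,0,0,0, 0,0,0,0,0,0,0]'|grep -E 'pos|ft|wid'; cat > ret.py <<'E'
from st import *
o=st(); Rg=np.array([[-.054,.905,.422],[.999,.049,.024],[.001,.423,-.906]])
U,_,V=np.linalg.svd(Rg);Rg=U@V; turn(Rg,o); a=-Rg[:,2]; pg=np.array([.5527,-.1761,.1137])
e=o['position']-pg; l=e@a; print("height along axis",l,"lateral err",e-l*a,"lateral fix",-(e-l*a),"axis",a)
E
python3 ret.py
```

```text
position: [0.5023, -0.1775, 0.2194]
ft_force: [0.4, 0.3, -1.9]
grip_width: 0.0127
15.75 p [ 0.5023 -0.1775  0.2194] q [ -40.1   13.5   95.6   20.9   53.9 -143. ] F [ 0.4217  0.3185 -1.926 ] T [0.0207 0.4001 0.0384] w 0.012744877671107551
turn [ 0.0025 -0.0003  0.001 ]
height along axis 0.11705290496307563 lateral err [-0.0009  0.0014 -0.0004] lateral fix [ 0.0009 -0.0014  0.0004] axis [-0.4222 -0.0239  0.9062]
```

```bash
python3 -m crank '[0.0025,0,0.001,0.0048,-0.0004,-0.008,0, 0,0,0,0.0039,-0.0003,-0.0085,0, 0,0,0,0.0039,0.0002,-0.0085,0, 0,0,0,0.0039,0.0002,-0.0085,0, 0,0,0,0,0,0,0, 0,0,0,0,0,0,0, 0,0,0,0,0,0,0]'|grep -E 'pos|ft|wid'; python3 ret.py
```

```text
position: [0.5189, -0.1786, 0.1868]
ft_force: [0.4, -0.7, -1.2]
grip_width: 0.0127
16.45 p [ 0.5189 -0.1786  0.1868] q [ -38.9   17.3   96.5   22.    49.1 -143.9] F [ 0.3578 -0.6861 -1.1754] T [-0.0179  0.373  -0.0131] w 0.012749183704600117
turn [0.0013 0.002  0.0007]
height along axis 0.08059998244657711 lateral err [ 0.0002 -0.0005  0.0001] lateral fix [-0.0002  0.0005 -0.0001] axis [-0.4222 -0.0239  0.9062]
```

```bash
python3 -m crank '[0.001,0.002,0,0.0041,0.0004,-0.0091,0, 0,0,0,0.0042,0.0003,-0.0091,0, 0,0,0,0.0042,0.0003,-0.0091,0, 0,0,0,0.0042,0.0003,-0.0091,0, 0,0,0,0,0,0,0, 0,0,0,0,0,0,0]'|grep -E 'pos|ft|wid'; python3 ret.py
```

```text
position: [0.5356, -0.1771, 0.1498]
ft_force: [-0.5, 0.0, -2.6]
grip_width: 0.0124
17.05 p [ 0.5356 -0.1771  0.1498] q [ -37.4   21.5   97.2   23.2   44.2 -144.8] F [-0.458   0.0419 -2.6479] T [0.0004 0.4094 0.0509] w 0.012394133205777555
turn [-0.0004 -0.0009  0.0005]
height along axis 0.039965228529159104 lateral err [-0.0003 -0.     -0.0001] lateral fix [0.0003 0.     0.0001] axis [-0.4222 -0.0239  0.9062]
```

Lateral error is under 0.5 mm and nothing is touching yet, so I'll go on down to about 5 mm.

```bash
python3 -m crank '[0,0,0,0.0035,0.0001,-0.0072,0, 0,0,0,0.0034,0.0002,-0.0072,0, 0,0,0,0,0,0,0]'|grep -E 'pos|ft|wid';python3 -m crank '[0,0,0,0.0034,0.0002,-0.0072,0, 0,0,0,0.0034,0.0002,-0.0072,0, 0,0,0,0.0012,0.0001,-0.0027,0, 0,0,0,0,0,0,0]'|grep -E 'pos|ft|wid'; python3 ret.py
```

```text
position: [0.5431, -0.1771, 0.1352]
ft_force: [4.1, -0.0, -2.6]
grip_width: 0.0129
position: [0.5509, -0.1765, 0.1183]
ft_force: [6.5, -0.5, -3.2]
grip_width: 0.013
17.75 p [ 0.5509 -0.1765  0.1183] q [ -36.2   25.4   97.4   24.6   40.1 -145.8] F [ 6.4774 -0.5177 -3.15  ] T [-0.0212 -0.6911 -0.025 ] w 0.013001611124920992
turn [-0.      0.      0.0008]
height along axis 0.004920083641363008 lateral err [ 0.0003 -0.0003  0.0001] lateral fix [-0.0003  0.0003 -0.0001] axis [-0.4222 -0.0239  0.9062]
```

```bash
python3 -m crank '[0,0,0,0.0014,0,-0.0016,0, 0,0,0,0.0008,0.0001,-0.0018,0, 0,0,0,0,0,0,0]'|grep -E 'pos|ft|wid';python3 ret.py
```

```text
position: [0.5526, -0.1763, 0.115]
ft_force: [5.0, -0.6, -2.4]
grip_width: 0.0126
18.05 p [ 0.5526 -0.1763  0.115 ] q [ -36.    25.8   97.4   24.7   39.7 -145.9] F [ 4.9863 -0.5849 -2.4318] T [-0.0369 -0.3778 -0.0529] w 0.012624183433352225
turn [-0.0001 -0.0006  0.0007]
height along axis 0.0012091007162558763 lateral err [ 0.0004 -0.0001  0.0002] lateral fix [-0.0004  0.0001 -0.0002] axis [-0.4222 -0.0239  0.9062]
```

```bash
python3 -m crank '[0,0,0,0.0007,0,-0.0009,0, 0,0,0,0,0,0,0]'|grep -E 'pos|ft|wid'; python3 -m crank '[0,0,0,0,0,0,20, 0,0,0,0,0,0,30, 0,0,0,0,0,0,45, 0,0,0,0,0,0,60, 0,0,0,0,0,0,60, 0,0,0,0,0,0,60]' 40|grep -E 'pos|ft|wid';  python3 ret.py
```

```text
position: [0.5532, -0.1763, 0.1142]
ft_force: [1.0, -0.1, -0.9]
grip_width: 0.0126
position: [0.5533, -0.1763, 0.1143]
ft_force: [0.3, -0.5, -0.2]
grip_width: 0.0516
18.85 p [ 0.5533 -0.1763  0.1143] q [ -36.    25.9   97.3   24.7   39.6 -145.9] F [ 0.3049 -0.5077 -0.2351] T [-0.0367  0.189  -0.0202] w 0.05159267612085984
turn [-0.     -0.0005  0.0007]
height along axis 0.0003126919942961448 lateral err [ 0.0007 -0.0002  0.0003] lateral fix [-0.0007  0.0002 -0.0003] axis [-0.4222 -0.0239  0.9062]
```

Released. I'll retreat along the axis and check.

```bash
python3 -m crank '[0,0,0,-0.0042,-0.0002,0.0091,60, 0,0,0,-0.0084,-0.0005,0.0181,60, 0,0,0,-0.0084,-0.0005,0.0181,60, 0,0,0,-0.0084,-0.0005,0.0181,60, 0,0,0,-0.0084,-0.0005,0.0181,60, 0,0,0,-0.0084,-0.0005,0.0181,60, 0,0,0,-0.02,0.03,0.02,60, 0,0,0,-0.02,0.04,0.02,60, 0,0,0,-0.02,0.04,0.01,60, 0,0,0,-0.02,0.04,0.0,60, 0,0,0,-0.01,0.04,0,60, 0,0,0,0,0,0,60, 0,0,0,0,0,0,60]'|grep -E 'time|pos|ft|wid'; python3 - <<'E'
from st import *
s=get_image('scene');t=get_image('top')
s0,t0=[pickle.load(open(n+"0.pkl","rb")) for n in("scene","top")]
im=np.vstack([np.hstack([crop(s0,150,180,84,74,4),crop(t0,286,140,84,74,4)]),np.hstack([crop(s,150,180,84,74,4),crop(t,286,140,84,74,4)])]);print(im.shape);cv2.imwrite('pics/c11.png',im)
for d,x,y in((s,322,200),(t,175,146)):
    hsv=cv2.cvtColor(d['frame'][y:y+45,x:x+42],cv2.COLOR_RGB2HSV);m=cv2.inRange(hsv,(12,50,100),(35,255,255));M=cv2.moments(m,True);print("tape",M['m00'],M['m10']/max(M['m00'],1)+x,M['m01']/max(M['m00'],1)+y)
E
```

```text
time_s: 20.15
position: [0.4168, 0.0116, 0.2647]
ft_force: [0.5, -1.1, -0.2]
grip_width: 0.0512
(592, 672, 3)
tape 152.0 340.9868421052632 226.28947368421052
tape 156.0 198.69871794871796 164.55128205128204
```

View pics/c11.png

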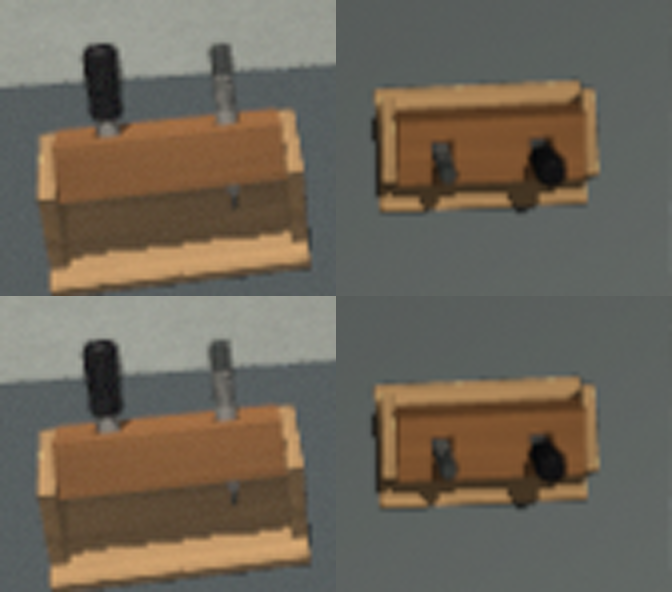

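```bash
python3 -c "
from rig import *
print(close_job())"
```

```text
the job is handed in; nothing more can be done
None
```

The punch is back in the pocket it came from (the stand's +y side), and the enclosure was punched once, at the pen cross as near as I could measure. I handed the job in at about 20 s of the 64 s allowed.

- **The punch stroke:** I held the punch upright and felt for the surface. The net push climbed to about 13.5 N, then collapsed to about 7 N, which was the snap. After that I pressed 0.6 mm and then a last 0.3 mm. On the last step the force rose to about 9 N and the tool stopped moving, so I think the nose just touched its stop lightly.
- **Putting it back:** I lowered it along the pocket axis with less than 1 mm of sideways error. It leaned on the pocket wall with up to about 6.5 N, then I let go and backed off.
- **Last checks:** The scene and top pictures show the punch and the nut driver standing just as they did at the start. The tape on the enclosure moved by less than 0.1 pixel. I did not check the other bystanders by measurement.
- **What is uncertain:** The punch mark is too small to see in the images. The two cameras disagreed about the cross by roughly 2 to 3 mm in x, so I aimed between them. A close look with the point touching the face put it within about 1 mm of the cross sideways, and less certainly in x.
- **Readings that disagreed:** The gripper read about 13 mm of opening on the 15 mm body. The force levelled off near 13.5 N just before the snap, so I raised the grip to 120 N in case the punch was slipping. I saw no slip of more than about 1 mm.

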